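Present the red sample carrier: purple home, red drawn out

TASK

Change which sample carrier is presented at the two-lane tube loader: first push the purple-lipped carrier fully home in its lane, and only then hook a fingertip behind the red lip and draw the red carrier fully out along its rail to its front stop. Use only fingertips against the lips: do not pinch the lips or lift anything, do not touch the tubes on the carriers, keep every tube seated, and leave everything else on the bench where it is. Finish with the hand clear and both carriers at rest.

Things in the scene. Friction and masses are not known exactly. Their poses are not given: they have to be found in the camera images.
- red_carrier (a joint): how far the red carrier is drawn out along its rail, in m: 0 = fully home, 0.110 = fully out at the front stop. It slides with about 2 N of friction, stays where it is left, and cannot be lifted off. The carrier is a black plate 68 mm wide with the upright red lip at its front end and a rack of ten red-capped tubes behind.
- red_lane: fixed aluminium tray 90 mm wide in which the red carrier slides: white side rails and grey front stop bar 20 mm high, white back housing 105 mm high. Origin on the bench, on the middle line, 116 mm behind the lip's centre when the carrier is home; x along the rail towards home, z up; the tray runs from 244 mm before to 157 mm behind it.
- red_lip (a point): centre of the red lip's top edge, 62 mm above the bench. The lip is an upright plate 96 mm wide, 8 mm thick, from 24 to 62 mm above the bench. x points level along the rail towards home (drawing out is -x), y along the lip, z up. Behind it (+x): open pocket 67 mm long, floor 18 mm above the bench (26 mm by the lip), then tubes, tops 93 mm up. In front: free above the low rails.
- purple_carrier (a joint): how far the purple carrier is drawn out along its rail, in m: 0 = fully home, 0.110 = fully out at the front stop. It slides with about 2 N of friction, stays where it is left, and cannot be lifted off. The carrier is a black plate 68 mm wide with the upright purple lip at its front end and a rack of ten purple-capped tubes behind.
- purple_lane: fixed aluminium tray 90 mm wide in which the purple carrier slides: white side rails and grey front stop bar 20 mm high, white back housing 105 mm high. Origin on the bench, on the middle line, 116 mm behind the lip's centre when the carrier is home; x along the rail towards home, z up; the tray runs from 244 mm before to 157 mm behind it.
- purple_lip (a point): centre of the purple lip's top edge, 62 mm above the bench. The lip is an upright plate 96 mm wide, 8 mm thick, from 24 to 62 mm above the bench. x points level along the rail towards home (drawing out is -x), y along the lip, z up. Behind it (+x): open pocket 67 mm long, floor 18 mm above the bench (26 mm by the lip), then tubes, tops 93 mm up. In front: free above the low rails.
- red_tube_mid (a point): centre (half-way up) of the one loose red-capped tube of the red carrier: 75 mm tall, 13 mm thick, cap 16 mm; it stands loose in the front row of the rack, at +y of the middle, 86 mm behind the lip, and rides along with the carrier. Its centre is 55.5 mm above the bench when seated. The other nine tubes are fixed.
- red_seat (a point): where the centre of the loose red-capped tube is when it is seated in its hole; moves with the carrier
- jar: bystander: specimen jar, 56 mm across, 62 mm tall, yellow lid; origin at the centre of its underside, z up
- sanitiser: bystander: clear bottle, 60 mm across, 150 mm tall, blue cap; origin at the centre of its underside
- empty_rack: bystander: empty black tube rack 110 x 55 x 30 mm; origin at the centre of its underside, x along its length
- full_rack: bystander: black rack 110 x 55 mm with eight purple-capped tubes, 81 mm tall, standing loose on the bench (not on a rail); origin at the centre of its underside, x along its length
- marker: bystander: white marker pen with blue cap, 136 mm long, 15 mm thick, lying along its x; origin under the middle of the white part

How it is judged:
On the way, in this order (a step that is already met when the one before it is completed fails the run):
1. the purple carrier is fully home (within 5 mm) while the red one is still in (less than 30 mm out) (value of joint purple_carrier below 0.005 m and value of joint red_carrier below 0.03 m), for 0.2 s.
2. the red carrier is drawn out to its stop (within 6 mm) (value of joint red_carrier above 0.104 m), for 0.2 s.
At the end, for the whole second after the job is handed in: The purple carrier is within 5 mm of fully home, the red carrier within 6 mm of its front stop, both at rest, and the loose tube of the red carrier is within 8 mm of its seat (value of joint purple_carrier below 0.005 m and value of joint red_carrier above 0.104 m and velocity of joint red_carrier between -0.01 and 0.01 m/s and velocity of joint purple_carrier between -0.01 and 0.01 m/s and distance between red_tube_mid and red_seat below 0.008 m); the robot touches nothing.
It fails at once if the red carrier is drawn out (over 30 mm) while the purple one is still out (over 20 mm) (value of joint red_carrier above 0.03 m and value of joint purple_carrier above 0.02 m).
It fails at once if a lip is pinched: the fingers press on its front and back faces at once ((contact force between the fingers and red_carrier_c2 above 1 N and contact force between the fingers and red_carrier_c3 above 1 N) or (contact force between the fingers and purple_carrier_c2 above 1 N and contact force between the fingers and purple_carrier_c3 above 1 N)).
It fails at once if the robot touches the tubes on the carriers (over 2 N) (contact force between any of the fingers, the arm and red_carrier_c4 above 2 N or contact force between any of the fingers, the arm and red_carrier_c5 above 2 N or contact force between any of the fingers, the arm and purple_carrier_c4 above 2 N or contact force between any of the fingers, the arm and purple_carrier_c5 above 2 N or contact force between any of the fingers, the arm and red_tube above 2 N).
It fails at once if the loose tube of the red carrier leaves its seat by over 15 mm (distance between red_tube_mid and red_seat above 0.015 m).
It fails at once if a bystander is moved by over 20 mm (distance of any of jar, sanitiser, empty_rack, full_rack, marker from where it was at the start of the episode above 0.02 m).
It also fails if it takes over 53 s, if anything falls off the work surface, if the arm or the gripper's body presses on something with over 40 N, if the wrist force passes 120 N, or if a joint passes its speed limit or range.

ROBOT

A 7-joint arm with a two-finger parallel gripper is mounted at the origin on the work surface. World frame = base frame: x ahead of the robot, y to its left, z up, the work surface at z = 0. Lengths are in m, angles in rad, forces in N, time in s.
With the tool pointing down it reaches from about 0.425 to 0.925 m from the base axis. Payload 6.8 kg.
Tool frame: the origin (TCP) lies on the centre line of the jaws, within the pads' length; the fingertips stand 19 mm ahead of it and the grasp point (between the pads) is the TCP; x points along the fingers, y is the direction in which the jaws open and shut, and the axes are right-handed (so a half turn about x gives the same grasp; the last joint's range is limited). The gripper opens to 88 mm and grips with 3 to 60 N. Pads are 20 mm wide; open, the fingers measure 115 mm over their backs; the gripper's body (75 mm by 178 mm) begins 61 mm behind the grasp point.
Start: joints at [1.221, 0.477, 0.022, 1.555, -0.011, 1.109, -0.083], TCP at [0.162, -0.655, 0.242] pointing down, gripper open.
Joint ranges: [-2.96, 2.96], [-0.34, 2.1], [-1.41, 1.46], [0.24, 2.44], [-1.37, 4.51], [0.17, 1.92], [-2.96, 2.96]. Speed limits (rad/s): [2.39, 2.39, 3.14, 3.14, 3.14, 3.14, 3.14].

INTERFACE

Orientations are given as a rotation vector (axis times angle).
In Python, from rig import state, snapshot, finish_job, boxes_of gives the robot as it stands. The module is installed in compiled form; this text tells all that it offers.
- The arm moves only by the tool servo_tool, never from a script. Its argument "plan" is text: rows parted by semicolons, each of 7 numbers parted by spaces: the shift along the tool's x, y, z in cm, then the turn, a rotation vector about the tool's x, y, z in rad, then the closure in counts, from 0 (fully open) to 255 (shut). In form: dx dy dz ax ay az gripper; .... A call has 1 to 10 rows; each row shifts and turns the commanded pose from where the row before left it, along the tool's axes as they then stand; what a row does not reach is not made up. A row lasts 1/10 s, in which the tool goes at most 50 mm and 8.59 degrees, less where a joint would pass 70% of its speed; a pose out of reach is approached as far as the arm can. A call is refused whole if a number of a shift passes 5 or a number of a turn 0.15, either way. A call with a gripper value outside its range is refused whole. The fingers move at their own pace and stop on an object; "squeeze" is the grip in N (left out, the last holds). Time passes only in rows, so rows that do not move let the fingers close. It gives the time, the measured TCP pose, the force and the opening at its end, in the units of the state.
- state(): the state, without advancing time (a new reading comes with each control period).
- snapshot(name): name is "scene" or "side" or "wrist"; returns a dict with "image" (480x640x3 uint8, red, green, blue), "depth" (480x640 float32, m along the optical axis (not along the pixel's ray), 0 where there is no reading), "fx", "fy", "cx", "cy" (pixels), "D" ([k1, k2, p1, p2, k3] as OpenCV has them; the pictures are not rectified), "rvec" (rotation vector, rad) and "tvec" (3), from world to camera coordinates, as OpenCV has them. Camera axes: x right, y down, z forward; pixel columns grow to the right and rows downward; lengths in m; the calibration is good to about 2 mm. A picture is of the moment at which its call begins.
- finish_job(): hands the job in, once; it reports no verdict.
Trained networks look in a picture, given as the dict that the camera call returned (one of the last four; its "shot" number tells which), for a name from the list of things; names that differ only in an ending like _2 or _b are one class to them, and where a whole thing is asked for, a point or a joint stands for the part that bears it (a point fixed in the world has none). Each returns a list of dicts, best first, with "p" (0 to 1); they miss things now and then, are a little off and sometimes report something else, mostly with a low value. They report only what shows in the picture. A call takes as long as a camera call.
- boxes_of(picture, name): "location" ([x, y, z] in m, in world coordinates, good to about 4 mm: the middle of the surface that is visible of it).
The state is a dict: "clock": time; "qpos": joint angles; "qvel": joint speeds; "effort": joint torques, N m; "position": TCP position; "eef_rot": TCP orientation; "ft_force": force on the tool from outside, world axes, zero at the start; "moment": the same for the moment, N m; "opening": finger opening in m.
Only numpy, scipy, OpenCV 4.12 (cv2) and the standard library are available. Lean on these libraries where they do the work, as an engineer would, in place of code of your own. Each camera call takes 0.05 s, during which the arm holds its last target. There are 200 camera calls.

## Working session

There is one attempt and no reset: what is moved stays moved. The work goes in short steps, Python scripts to look and compute and a tool call to move; the robot and the scene stay as the last step left them, time stands still between calls to the robot, and variables do not carry over. Pictures are saved under pics/ and viewed, about 8 in all and at most 12, crops included, and the job is handed in when it is done.

Besides the shell and the picture viewer there is one more tool, called after ">>>" by a JSON object that holds its "op" and its "data", one argument or row to a line. servo_tool: Moves the arm, as the interface text tells. Its arguments: {"type":"object","properties":{"plan":{"type":"string"},"squeeze":{"type":"number"}},"required":["plan"]}

```bash
mkdir -p pics; python3 - <<'E'
from rig import *
import cv2,numpy as np
s=state();print(s['clock'],s['position'],s['eef_rot'],s['opening'])
ims=[]
for n in ['scene','side']:
    p=snapshot(n);ims.append(p)
    cv2.imwrite(f'pics/{n}0.png',p['image'][:,:,::-1])
    for t in ['red_lip','purple_lip','red_lane','purple_lane','red_tube_mid','jar','sanitiser','empty_rack','full_rack','marker']:
        print(n,t,[(np.round(b['location'],3),round(b['p'],2)) for b in boxes_of(p,t)[:3]])
E
```

```text
0.0 [ 0.161463   -0.65482049  0.24069898] [ 2.09338104  0.25621515 -2.09415369] 0.08797096544305262
scene red_lip [(array([0.76 , 0.085, 0.053]), 0.8)]
scene purple_lip [(array([ 0.695, -0.108,  0.055]), 0.56)]
scene red_lane [(array([0.774, 0.085, 0.041]), 0.72)]
scene purple_lane [(array([ 0.768, -0.124,  0.055]), 0.69)]
scene red_tube_mid [(array([0.722, 0.112, 0.078]), 0.61)]
scene jar [(array([ 0.406, -0.002,  0.046]), 0.75)]
scene sanitiser [(array([0.673, 0.32 , 0.083]), 0.61), (array([ 0.696, -0.107,  0.054]), 0.39)]
scene empty_rack [(array([0.519, 0.33 , 0.027]), 0.56)]
scene full_rack [(array([ 0.673, -0.378,  0.043]), 0.69), (array([0.724, 0.115, 0.081]), 0.53), (array([0.514, 0.332, 0.03 ]), 0.19)]
scene marker [(array([0.76 , 0.089, 0.051]), 0.62), (array([ 0.455, -0.375,  0.016]), 0.51)]
side red_lip [(array([0.752, 0.122, 0.049]), 0.89)]
side purple_lip [(array([ 0.669, -0.084,  0.054]), 0.69)]
side red_lane [(array([0.741, 0.125, 0.025]), 0.77)]
side purple_lane [(array([ 0.711, -0.088,  0.033]), 0.67), (array([ 0.661, -0.358,  0.031]), 0.62)]
side red_tube_mid [(array([0.715, 0.126, 0.077]), 0.61), (array([0.751, 0.12 , 0.053]), 0.24)]
side jar [(array([0.392, 0.012, 0.045]), 0.69), (array([ 0.712, -0.086,  0.034]), 0.47)]
side sanitiser [(array([0.646, 0.352, 0.098]), 0.82), (array([0.741, 0.125, 0.026]), 0.26)]
side empty_rack [(array([0.496, 0.344, 0.031]), 0.86)]
side full_rack [(array([ 0.658, -0.359,  0.034]), 0.81)]
side marker [(array([ 0.447, -0.366,  0.007]), 0.83), (array([0.742, 0.125, 0.022]), 0.6)]
```

View pics/scene0.png

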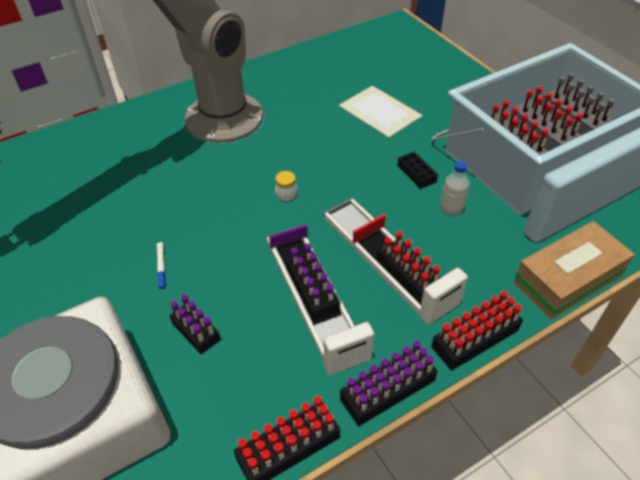

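View pics/side0.png

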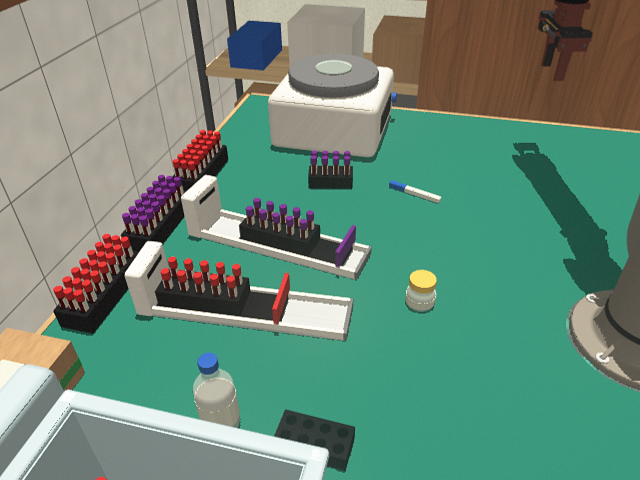

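The scene view shows the purple lip at about (288,236), near the front of its lane. The red lip at (369,228) is home, with a free front tray. The jar at (286,186) is in front of the purple lane. I'll measure the lips and rail axes from the colour and depth data.

```bash
cat > h.py <<'E'
from rig import *
import cv2,numpy as np
def cloud(p):
    K=np.array([[p['fx'],0,p['cx']],[0,p['fy'],p['cy']],[0,0,1.]])
    h,w=p['depth'].shape;u,v=np.meshgrid(np.arange(w),np.arange(h))
    n=cv2.undistortPoints(np.stack([u,v],-1).reshape(-1,1,2).astype(float),K,np.array(p['D'])).reshape(h,w,2)
    d=p['depth'];X=np.dstack([n[...,0]*d,n[...,1]*d,d])
    R=cv2.Rodrigues(np.array(p['rvec'],float))[0]
    W=(X-np.array(p['tvec']).ravel())@R; W[d<=0]=np.nan
    return W,cv2.cvtColor(p['image'],cv2.COLOR_RGB2HSV)
def mask(hsv,c):
    H,S,V=[hsv[...,i].astype(int) for i in range(3)]
    return ((H<8)|(H>172))&(S>150)&(V>70) if c=='red' else (H>125)&(H<160)&(S>80)&(V>40)
near={'red':(.75,.10),'purple':(.69,-.10)}
def lip(W,hsv,c):
    m=mask(hsv,c)&(W[...,2]>.022)&(W[...,2]<.068)
    q=W[...,:2]-np.array(near[c]); m&=np.linalg.norm(q,axis=-1)<.25
    k,l,st,_=cv2.connectedComponentsWithStats(m.astype(np.uint8))
    i=1+np.argmax(st[1:,4]);return W[l==i],st[i]
def caps(W,hsv,c):
    m=mask(hsv,c)&(W[...,2]>.08)&(W[...,2]<.1)&(np.linalg.norm(W[...,:2]-np.array(near[c]),axis=-1)<.25)
    return W[m]
E
python3 - <<'E'
from h import *
np.set_printoptions(precision=4,suppress=True)
for n in ['scene','side']:
    p=snapshot(n);W,hsv=cloud(p)
    for c in near:
        P,st=lip(W,hsv,c);xy=P[:,:2].astype(np.float32)
        vx,vy,x0,y0=cv2.fitLine(xy,cv2.DIST_HUBER,0,.001,.001).ravel()
        t=(xy-[x0,y0])@[vx,vy];a,b=np.percentile(t,[1,99])
        print(n,c,len(P),st,'mid',np.array([x0,y0])+(a+b)/2*np.array([vx,vy]),'len',b-a,'normal deg',np.degrees(np.arctan2(vx,-vy)),'ztop',np.percentile(P[:,2],98))
        C=caps(W,hsv,c)
        if len(C)>20:
            r=cv2.minAreaRect(C[:,:2].astype(np.float32));print('  caps',len(C),r)
    w=(hsv[...,1]<60)&(hsv[...,2]>130)&(W[...,2]>.08)&(W[...,2]<.112)&(np.abs(W[...,1])<.3)&(W[...,0]>.75)&(W[...,0]<1.1)
    k,l,st,ce=cv2.connectedComponentsWithStats(w.astype(np.uint8))
    for i in range(1,k):
        if st[i,4]>60:
            T=W[(l==i)];print('  house',st[i],cv2.minAreaRect(T[:,:2].astype(np.float32)))
E
```

```text
scene red 352 [354 215  32  27 352] mid [0.6372 0.0901] len 0.09066828884184361 normal deg 4.327264 ztop 0.06430858942179637
  caps 1008 ((0.855383038520813, 0.13021668791770935), (0.1712317317724228, 0.28319311141967773), 88.32837677001953)
scene purple 459 [270 225  37  22 459] mid [ 0.556 -0.087] len 0.08975524589419365 normal deg 171.67265 ztop 0.06568946994255538
  caps 499 ((0.6984911561012268, -0.10777640342712402), (0.04641161859035492, 0.14600582420825958), 81.88882446289062)
  house [425 268  42  32 653] ((0.8898794651031494, 0.11019986122846603), (0.03542255237698555, 0.10157372057437897), 4.4621124267578125)
  house [324 322  50  30 801] ((0.8916068077087402, -0.13617876172065735), (0.09861014783382416, 0.03816206008195877), 82.93931579589844)
side red 406 [272 273  18  51 406] mid [0.6341 0.0957] len 0.09654247630387543 normal deg 4.100057 ztop 0.06497288121275478
  caps 1543 ((0.866222620010376, 0.09125077724456787), (0.28737249970436096, 0.16907848417758942), 19.920682907104492)
side purple 362 [335 225  21  41 362] mid [ 0.5529 -0.0803] len 0.09526266664266586 normal deg 171.47278 ztop 0.0648161467480528
  caps 601 ((0.6844670176506042, -0.21325793862342834), (0.27321314811706543, 0.1386999636888504), 80.87740325927734)
  house [181 176  37  33 635] ((0.8923810124397278, -0.13060016930103302), (0.10347078740596771, 0.03582608327269554), 80.90538787841797)
  house [125 242  40  45 958] ((0.8907106518745422, 0.11397946625947952), (0.034999627619981766, 0.10207495838403702), 4.852878093719482)
```

```bash
cat >> h.py <<'E'
from scipy.spatial.transform import Rotation as Ro
LIP={'red':(np.array([.636,.093]),np.radians(4.3)),'purple':(np.array([.5545,-.0835]),np.radians(-8.35))}
def go(c,off,z,lip=None):
    """shift in tool cm to point 'off' m along the rail from lip centre, and turn about tool x"""
    s=state();R=Ro.from_rotvec(s['eef_rot']).as_matrix();p0,a=LIP[c]
    if lip is not None:p0=np.array(lip)
    d=np.array([np.cos(a),np.sin(a)]);T=np.r_[p0+off*d,z]
    print('tool->target cm',np.round(R.T@(T-s['position'])*100,2),'rail in tool',np.round(R.T@np.r_[d,0],3))
    best=min([1,-1],key=lambda k:-k*R[:2,2]@d)
    z=best*np.r_[d,0];x=np.array([0,0,-1.]);Rt=np.c_[x,np.cross(z,x),z]
    print('turn tool rad',np.round(Ro.from_matrix(R.T@Rt).as_rotvec(),3),'clock',round(s['clock'],2),'pos',np.round(s['position'],4),'F',np.round(s['ft_force'],2),'q',np.round(s['qpos'],2))
    print(np.round(R,3).tolist())
E
python3 -c "
from h import *
go('purple',-.05,.24)"
```

```text
tool->target cm [  0.17 -48.01 -47.21] rail in tool [ 0.     0.378 -0.926]
turn tool rad [ 0.388 -0.    -0.   ] clock 1.2 pos [ 0.1617 -0.6554  0.2417] F [ 0.17  0.26 -0.13] q [ 1.22  0.48  0.02  1.56 -0.01  1.11 -0.08]
[[0.0, 0.239, -0.971], [-0.0, -0.971, -0.239], [-1.0, 0.0, -0.0]]
```

>>> {"op": "servo_tool", "data": {
  "plan": "0 -2 -2 0 0 0 255;0 -3.2 -3.1 0 0 0 255;0 -3.2 -3.1 0 0 0 255;0 -3.2 -3.1 0 0 0 255;0 -3.2 -3.1 0 0 0 255;0 -3.2 -3.1 0 0 0 255;0 -3.2 -3.1 0 0 0 255;0 -3.2 -3.1 0 0 0 255;0 -3.2 -3.1 0 0 0 255;0 -3.2 -3.1 0 0 0 255",
  "squeeze": 10
}}

```text
clock: 2.2
position: [0.3789, -0.2832, 0.242]
eef_rot: [2.093, 0.253, -2.092]
ft_force: [0.0, -0.1, 0.2]
opening: 0.0111
```

>>> {"op": "servo_tool", "data": {
  "plan": "0 -3.2 -3.1 0 0 0 255;0 -3.2 -3.1 0 0 0 255;0 -3.2 -3.1 0 0 0 255;0 -3 -3 0 0 0 255;0 0 0 0.1 0 0 255;0 0 0 0.1 0 0 255;0 0 0 0.1 0 0 255;0 0 0 0.088 0 0 255;0 0 0 0 0 0 255"
}}

```text
clock: 3.1
position: [0.4675, -0.1329, 0.2418]
eef_rot: [-2.146, 0.158, 2.145]
ft_force: [0.4, -0.5, -0.3]
opening: 0.0002
```

```bash
python3 -c "
from h import *
go('purple',-.05,.054)"
```

```text
tool->target cm [18.78 -6.16 -2.87] rail in tool [ 0.    -0.001 -1.   ]
turn tool rad [-0.001 -0.    -0.   ] clock 3.1 pos [ 0.4675 -0.1329  0.2418] F [ 0.42 -0.48 -0.29] q [ 0.41  0.18 -0.29  1.98  0.06  0.99 -1.63]
[[0.0, -0.146, -0.989], [-0.0, -0.989, 0.146], [-1.0, 0.0, -0.0]]
```

>>> {"op": "servo_tool", "data": {
  "plan": "0 -2 -0.5 0 0 0 255;0 -2.2 -0.5 0 0 0 255;3 -2 -0.5 0 0 0 255;4 0 -0.5 0 0 0 255;4 0 0 0 0 0 255;4 0 0 0 0 0 255;2.5 0 0 0 0 0 255;1.3 0 0 0 0 0 255;0 0 0 0 0 0 255"
}}

```text
clock: 4.0
position: [0.4954, -0.0745, 0.0525]
eef_rot: [-2.143, 0.156, 2.149]
ft_force: [0.2, -0.3, -0.4]
opening: 0.0001
```

```bash
python3 - <<'E'
from h import *
go('purple',-.014,.054)
p=snapshot('wrist');q=snapshot('side')
cv2.imwrite('pics/w1.png',np.hstack([p['image'][::1,:,::-1],q['image'][120:,:, ::-1].copy().repeat(1,0) if 0 else q['image'][:,:,::-1]])[::1,::1])
im=np.hstack([cv2.resize(p['image'],(400,300)),cv2.resize(q['image'][150:390,140:460],(400,300))])
cv2.imwrite('pics/w1.png',im[:,:,::-1])
E
```

```text
tool->target cm [-0.16  0.04 -4.57] rail in tool [-0.003  0.001 -1.   ]
turn tool rad [ 0.001  0.003 -0.   ] clock 4.0 pos [ 0.4954 -0.0745  0.0525] F [ 0.22 -0.35 -0.36] q [ 0.25  0.49 -0.27  2.09  0.23  0.59 -1.9 ]
[[-0.003, -0.144, -0.99], [0.0, -0.99, 0.144], [-1.0, 0.0, 0.003]]
```

View pics/w1.png

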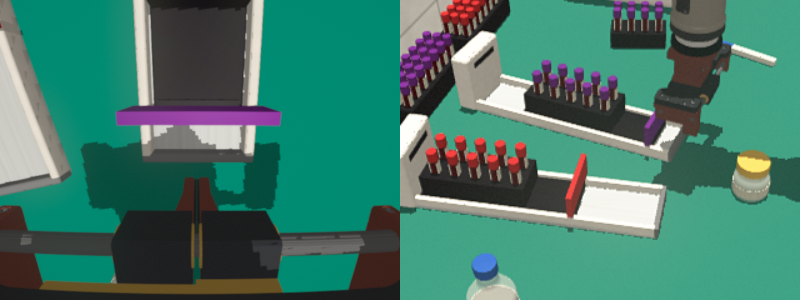

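The wrist view shows the shut fingers at (195,200), square in front of the purple lip at (200,115). I'll push now.

>>> {"op": "servo_tool", "data": {
  "plan": "0 0 -2 0 0 0 255;0 0 -1.6 0 0 0 255;0 0 -0.8 0 0 0 255;0 0 -1 0 0 0 255;0 0 -1.2 0 0 0 255;0 0 -1.4 0 0 0 255;0 0 -1.4 0 0 0 255;0 0 -1.2 0 0 0 255;0 0 -0.9 0 0 0 255;0 0 0 0 0 0 255"
}}

```text
clock: 5.1
position: [0.6117, -0.0915, 0.0538]
eef_rot: [-2.148, 0.157, 2.143]
ft_force: [0.3, -0.3, -0.0]
opening: 0.0001
```

>>> {"op": "servo_tool", "data": {
  "plan": "0 0 -0.5 0 0 0 255;0 0 -0.3 0 0 0 255;0 0 -0.2 0 0 0 255;0 0 0 0 0 0 255"
}}

```text
clock: 5.5
position: [0.62, -0.0927, 0.0535]
eef_rot: [-2.146, 0.157, 2.145]
ft_force: [-0.8, 0.4, -1.1]
opening: 0.0005
```

```bash
python3 - <<'E'
from h import *
go('purple',.0855-.014,.054)
E
```

```text
tool->target cm [-0.05  0.04 -0.54] rail in tool [ 0. -0. -1.]
turn tool rad [-0. -0.  0.] clock 5.5 pos [ 0.62   -0.0927  0.0535] F [-0.77  0.35 -1.07] q [ 0.24  0.63 -0.26  1.79  0.23  0.74 -1.86]
[[0.0, -0.146, -0.989], [0.0, -0.989, 0.146], [-1.0, -0.0, -0.0]]
```

>>> {"op": "servo_tool", "data": {
  "plan": "0 0 -0.2 0 0 0 255;0 0 -0.2 0 0 0 255;0 0 -0.2 0 0 0 255"
}}

```text
clock: 5.8
position: [0.6247, -0.0935, 0.0535]
eef_rot: [-2.142, 0.157, 2.149]
ft_force: [-10.3, 0.8, 8.6]
opening: 0.0007
```

>>> {"op": "servo_tool", "data": {
  "plan": "0 0 -0.2 0 0 0 255;0 0 0 0 0 0 255"
}}

```text
clock: 6.0
position: [0.6247, -0.0934, 0.0534]
eef_rot: [-2.138, 0.157, 2.153]
ft_force: [-12.7, 2.5, 8.5]
opening: 0.0007
```

The force rises and the motion stops at 0.6247 m, about where I predicted home. I'll back off, rise and check.

>>> {"op": "servo_tool", "data": {
  "plan": "0 0 0.6 0 0 0 255;0 0 1.5 0 0 0 255;0 0 2 0 0 0 255;-3 0 1 0 0 0 255;-4 0 0 0 0 0 255;-4 0 0 0 0 0 255;-4 0 0 0 0 0 255;-2 0 0 0 0 0 255;0 0 0 0 0 0 255"
}}

```text
clock: 6.9
position: [0.5802, -0.0867, 0.2277]
eef_rot: [-2.155, 0.158, 2.136]
ft_force: [-0.4, -0.2, 0.0]
opening: 0.0004
```

```bash
python3 - <<'E'
from h import *
p=snapshot('side');W,hsv=cloud(p)
for c in near:
    P,st=lip(W,hsv,c);m=np.median(P[:,:2],0);a=LIP[c][1];h={'red':(.8905,.112),'purple':(.892,-.133)}[c]
    print(c,len(P),m,'to house',(np.array(h)-m)@[np.cos(a),np.sin(a)])
w=snapshot('wrist')
cv2.imwrite('pics/w2.png',np.hstack([cv2.resize(w['image'],(400,300)),cv2.resize(p['image'][150:390,140:460],(400,300))])[:,:,::-1])
go('red',.037,.22)
E
```

```text
red 392 [0.63431595 0.10356987] to house 0.25609500357183623
purple 410 [ 0.63940466 -0.08692569] to house 0.2566085809934285
tool->target cm [  0.37 -19.44  -6.75] rail in tool [ 0.001 -0.22  -0.976]
turn tool rad [-0.221 -0.001 -0.   ] clock 7.0 pos [ 0.5777 -0.0866  0.2237] F [-0.65  0.59 -0.04] q [ 0.29  0.37 -0.32  1.78  0.13  1.01 -1.79]
[[0.001, -0.146, -0.989], [-0.0, -0.989, 0.146], [-1.0, 0.0, -0.002]]
```

View pics/w2.png

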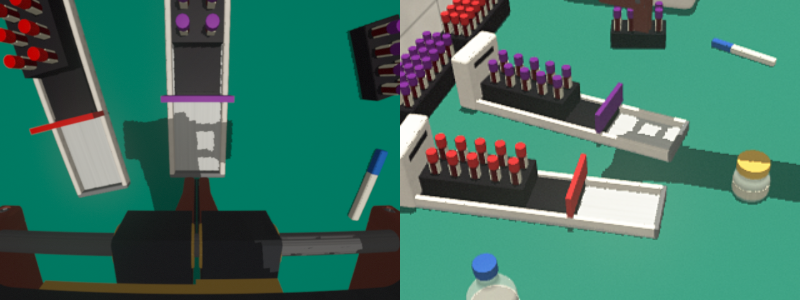

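The purple lip at (198,98) is now level with the red lip's distance from its housing: 0.2566 m against 0.2561 m, so it is home. I'll move above the red pocket.

>>> {"op": "servo_tool", "data": {
  "plan": "0 -2 -0.7 0 0 0 255;0 -3.5 -1.2 0 0 0 255;0 -3.5 -1.2 0 0 0 255;0 -3.5 -1.2 0 0 0 255;0 -3.5 -1.2 0 0 0 255;0 -3.4 -1.2 0 0 0 255;0 0 0 -0.12 0 0 255;0 0 0 -0.1 0 0 255;0 0 0 0 0 0 255;0 0 0 0 0 0 255"
}}

```text
clock: 8.0
position: [0.6714, 0.0952, 0.222]
eef_rot: [2.183, 0.077, -2.188]
ft_force: [-0.2, -0.7, -0.3]
opening: 0.0002
```

```bash
python3 - <<'E'
from h import *
go('red',.037,.058)
w=snapshot('wrist');W,hsv=cloud(w)
P,st=lip(W,hsv,'red');xy=P[P[:,2]>.055][:,:2].astype(np.float32);print(len(P),st,cv2.minAreaRect(xy),np.percentile(P[:,2],[5,95]))
cv2.imwrite('pics/w3.png',w['image'][:,:,::-1])
E
```

```text
tool->target cm [16.4  -0.05 -0.19] rail in tool [-0.002 -0.004 -1.   ]
turn tool rad [-0.004  0.002 -0.   ] clock 8.0 pos [0.6714 0.0952 0.222 ] F [-0.18 -0.7  -0.31] q [ 0.03  0.53 -0.39  1.54  0.21  1.11 -1.9 ]
[[-0.002, 0.071, -0.997], [-0.0, -0.997, -0.071], [-1.0, 0.0, 0.002]]
2124 [ 259  253  109   22 2124] ((0.6361070871353149, 0.09367476403713226), (0.008789021521806717, 0.09531864523887634), 3.8814735412597656) [0.03011795 0.062919  ]
```

View pics/w3.png

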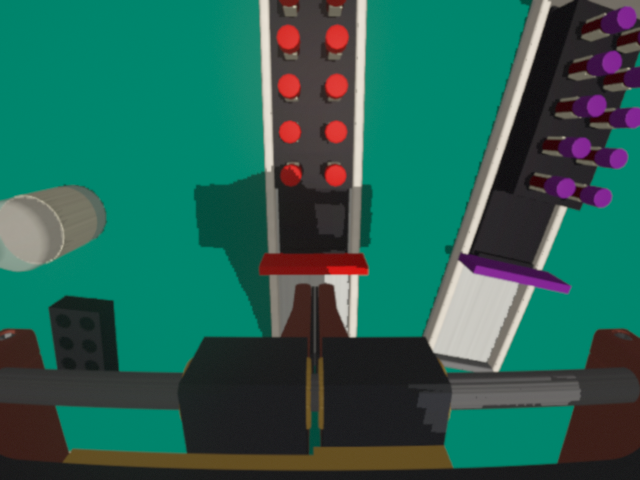

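The picture shows the red lip at (313,264), the pocket at (313,220) and the front caps at y≈175. The lip centre measures (0.636, 0.094), which agrees with the first estimate. I'll descend into the pocket.

>>> {"op": "servo_tool", "data": {
  "plan": "2 0 -0.1 0 0 0 255;3 0 -0.1 0 0 0 255;3 0 0 0 0 0 255;3 0 0 0 0 0 255;2 0 0 0 0 0 255;1.5 0 0 0 0 0 255;1.2 0 0 0 0 0 255;0.7 0 0 0 0 0 255;0 0 0 0 0 0 255"
}}

```text
clock: 8.95
position: [0.6737, 0.0957, 0.0591]
eef_rot: [2.183, 0.08, -2.185]
ft_force: [-0.3, 0.2, -0.3]
opening: 0.0005
```

```bash
python3 - <<'E'
from h import *
go('red',.014,.058)
E
```

```text
tool->target cm [ 0.11 -0.01  2.38] rail in tool [-0.001 -0.002 -1.   ]
turn tool rad [-0.002  0.001 -0.   ] clock 8.95 pos [0.6737 0.0957 0.0591] F [-0.35  0.16 -0.25] q [ 0.    0.71 -0.34  1.65  0.3   0.84 -1.96]
[[-0.001, 0.073, -0.997], [-0.0, -0.997, -0.073], [-1.0, 0.0, 0.001]]
```

>>> {"op": "servo_tool", "data": {
  "plan": "0 0 0.7 0 0 0 255;0 0 0.7 0 0 0 255;0 0 0.5 0 0 0 255;0 0 0.3 0 0 0 255;0 0 0.3 0 0 0 255;0 0 0.4 0 0 0 255;0 0 0.5 0 0 0 255;0 0 0.6 0 0 0 255;0 0 0.7 0 0 0 255;0 0 0.7 0 0 0 255"
}}

```text
clock: 9.95
position: [0.6197, 0.0919, 0.0599]
eef_rot: [2.184, 0.081, -2.183]
ft_force: [2.5, -0.4, 1.7]
opening: 0.0004
```

>>> {"op": "servo_tool", "data": {
  "plan": "0 0 0.8 0 0 0 255;0 0 0.8 0 0 0 255;0 0 0.8 0 0 0 255;0 0 0.8 0 0 0 255;0 0 0.8 0 0 0 255;0 0 0.8 0 0 0 255;0 0 0.8 0 0 0 255;0 0 0.7 0 0 0 255;0 0 0.6 0 0 0 255;0 0 0.5 0 0 0 255"
}}

```text
clock: 10.95
position: [0.5456, 0.0864, 0.0596]
eef_rot: [2.183, 0.081, -2.184]
ft_force: [2.1, -0.0, 1.6]
opening: 0.0005
```

```bash
python3 - <<'E'
from h import *
go('red',.014-.11,.058)
E
```

```text
tool->target cm [0.16 0.02 0.54] rail in tool [-0.    -0.001 -1.   ]
turn tool rad [-0.001  0.    -0.   ] clock 10.95 pos [0.5456 0.0864 0.0596] F [ 2.09 -0.01  1.6 ] q [ 0.01  0.55 -0.36  1.97  0.3   0.68 -2.03]
[[-0.0, 0.074, -0.997], [-0.0, -0.997, -0.074], [-1.0, 0.0, 0.0]]
```

>>> {"op": "servo_tool", "data": {
  "plan": "0 0 0.3 0 0 0 255;0 0 0.2 0 0 0 255;0 0 0.2 0 0 0 255;0 0 0.1 0 0 0 255;0 0 0 0 0 0 255"
}}

```text
clock: 11.45
position: [0.5412, 0.0861, 0.0598]
eef_rot: [2.191, 0.082, -2.179]
ft_force: [10.6, 1.6, -6.5]
opening: 0.0003
```

The front stop is felt at 10.6 N. I'll move back into the middle of the pocket, rise and look.

>>> {"op": "servo_tool", "data": {
  "plan": "0 0 -0.6 0 0 0 255;0 0 -0.9 0 0 0 255;0 0 -0.9 0 0 0 255;0 0 0 0 0 0 255;-1.5 0 0 0 0 0 255;-3 0 0 0 0 0 255;-4 0 0 0 0 0 255;-4 0 0 0 0 0 255;-3 0 0 0 0 0 255;0 0 0 0 0 0 255"
}}

```text
clock: 12.45
position: [0.5643, 0.0885, 0.2204]
eef_rot: [2.193, 0.082, -2.175]
ft_force: [-1.1, 0.3, 0.2]
opening: 0.0005
```

```bash
python3 - <<'E'
from h import *
s=state();print(s['clock'],s['position'],s['ft_force'])
p=snapshot('side');W,hsv=cloud(p)
for c in near:
    P,st=lip(W,hsv,c);m=np.median(P[:,:2],0);a=LIP[c][1];h={'red':(.8905,.112),'purple':(.892,-.133)}[c]
    print(c,len(P),m,'out',(np.array(h)-m)@[np.cos(a),np.sin(a)]-.2561)
for t in ['red_tube_mid']: print([(np.round(b['location'],3),round(b['p'],2)) for b in boxes_of(p,t)[:3]])
w=snapshot('wrist')
cv2.imwrite('pics/w4.png',np.hstack([cv2.resize(w['image'],(400,300)),cv2.resize(p['image'][150:390,140:460],(400,300))])[:,:,::-1])
E
```

```text
12.45 [0.56434724 0.0884978  0.22038077] [-1.10288364  0.32093816  0.15065371]
red 315 [0.52502032 0.10275797] out 0.10904386299210461
purple 282 [ 0.64185075 -0.07032587] out 0.0004990422998936705
[(array([0.606, 0.118, 0.075]), 0.61)]
```

View pics/w4.png

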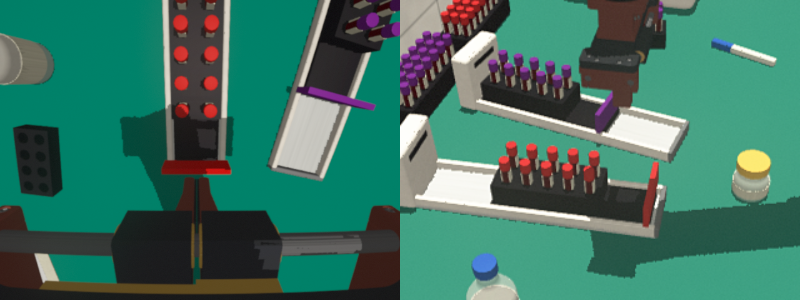

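The red lip is at the front stop (measured 109 mm out), the purple carrier is home (about 0.5 mm out), all the tubes stand upright, and the hand is clear above.

```bash
python3 -c "
from rig import *
print(finish_job())"
```

```text
the job is handed in; nothing more can be done
None
```

I pushed the purple carrier home with the closed fingertips against the front of its lip. I then hooked the fingertips behind the red lip and drew the red carrier to its front stop. The job was handed in just after 12.5 s on the robot's clock.

My last checks, made before handing in:
- **Purple carrier:** about 0.5 mm from home in the camera depth data. The wrist force also rose to about 13 N at its home stop.
- **Red carrier:** about 109 mm out, with about 11 N felt at its front stop.
- **Tubes:** all on both carriers look upright and seated. The trained network put the loose red tube at x 0.606 m, about 81 mm behind the measured red lip. The seat is 86 mm behind it.
- **Hand:** clear, with the TCP 220 mm above the bench and about 1 N on the wrist.
- **Bystanders:** I never touched them. Those visible in the last picture stand where they were, but I did not measure them again.

No check failed. Early on, the network's lip positions were 8 to 14 cm too far back along the rails, so I used my own colour and depth measurements instead.

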